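# Set the press fixture's adjuster with the square key

## Robot

A 7-joint arm with a two-finger parallel gripper is mounted at the origin on the work surface. World frame = base frame: x ahead of the robot, y to its left, z up, the work surface at z = 0. Lengths are in m, angles in degrees, forces in N, time in s.
With the tool pointing down it reaches from about 0.425 to 0.875 m from the base axis. Payload 9.9 kg.
Tool frame: the origin (TCP) lies on the centre line of the jaws, within the pads' length; the fingertips stand 19 mm ahead of it and the grasp point (between the pads) is the TCP; z points along the fingers, y is the line along which they close (so a half turn about z gives the same grasp; the last joint's range is limited). The gripper opens to 85 mm and grips with 20 to 120 N. Pads are 22 mm wide; open, the fingers measure 114 mm over their backs; the gripper's body (76 mm by 85 mm) begins 54 mm behind the grasp point. The pads swing forward as they close: fully open they stand 13 mm farther back than shut.
Start: joints at [67.62, 32.985, 1.427, 82.34, -0.859, 64.687, -3.237], TCP at [0.204, -0.643, 0.25] pointing down, gripper open.
Joint ranges: [-157.87, 157.87], [-19.46, 123.44], [-87.15, 90], [11.01, 140.99], [-62.26, 242.26], [9.8, 113.94], [-161.44, 161.44]. Speed limits (degrees/s): [127.2, 127.2, 172.46, 172.46, 180, 180, 180].

## Interface

Orientations are given as [roll, pitch, yaw] about the fixed x, y, z axes, in that order (R = Rz(yaw) Ry(pitch) Rx(roll)).
In Python, from rig import manip gives the robot as it stands.
- The arm moves only by the tool jog_arm, never from a script. Its argument "motion" is a list of rows, each a list of 3 entries, a list of its own where there are three numbers: the opening, from -1 (shut) to 1 (fully open), then the shift along the tool's x, y, z each as a share of 200 mm, from -1 to 1, then the turn, a rotation vector about the tool's x, y, z each as a share of 0.12 rad, from -1 to 1. A call has 1 to 5 rows; each row shifts and turns the commanded pose from where the row before left it, along the tool's axes as they then stand; what a row does not reach is not made up. A row lasts 1/10 s, in which the tool goes at most 50 mm and 8.59 degrees, less where a joint would pass 70% of its speed; a pose out of reach is approached as far as the arm can. A call with a number of a shift or a turn outside -1 to 1 is refused whole. A call with a gripper value outside its range is refused whole. The fingers move at their own pace and stop on an object; "force" is the grip in N (left out, the last holds). Time passes only in rows, so rows that do not move let the fingers close. It gives the time, the measured TCP pose, the force, the opening and the grip force at its end, in the units of the state.
- manip.get_obs(): the state, without advancing time (a new reading comes with each control period).
- manip.camera(name): name is "side" or "top" or "wrist"; returns the picture (400x640x3 uint8, blue, green, red); there is no depth.
- manip.camera_model(name): a dict with "intrinsics" (3x3 intrinsics, pixels), "xyz" and "attitude" of the camera in the world; the wrist camera has in their place "tool_from_camera" (4x4, takes a point from camera to tool coordinates, whose origin is the TCP and whose axes are the flange's). Camera axes: x right, y down, z forward; pixel columns grow to the right and rows downward; lengths in m; the calibration is good to about 2 mm. A picture is of the moment at which its call begins: read the wrist's pose just before it. camera_model takes no time and is no camera call.
- manip.sign_off(): hands the job in; it is judged then, once.
The state is a dict: "time": time; "joints": joint angles; "qd": joint speeds; "joint_efforts": joint torques, N m; "eef_pos": TCP position; "ee_rot": TCP orientation; "contact_force": force on the tool from outside, world axes, zero at the start; "ft_torque": the same for the moment, N m; "finger_gap": opening from 0.0 (shut) to 1.0 (fully open); "gripper_force": force on a finger pad.
Only numpy, scipy, OpenCV 4.12 (cv2) and the standard library are available. Lean on these libraries where they do the work, as an engineer would, in place of code of your own. Each camera call takes 0.05 s, during which the arm holds its last target. There are 200 camera calls.

## Task

The stroke adjuster on top of the teal press fixture is off its setting. Take the T-handled square key out of its steel stand, put it fully home in the square socket of the adjuster dial, and with the key (not with the fingers) turn the dial until its pointer lines up with the raised index bar on the top plate. Let go and leave the key standing in the socket; do not disturb the other things on the bench.

Things in the scene. Friction and masses are not known exactly. Their poses are not given: they have to be found in the camera images.
- fixture: Teal metal press fixture fixed to the bench: base plate and top plate 150 (x) x 130 (y) mm joined by side cheeks, top plate's upper face 101 mm above the bench. Origin: centre of its underside, on the dial's axis; x points to the index bar, z up.
- dial (a joint): The adjuster dial on the top plate: captive aluminium disc 80 mm across, 8 thick, with a steel boss 36 x 36 x 20 mm on it (its top 129 mm above the bench) holding the square socket; turns about the vertical with slight friction, stays where left. Value in rad: 0 = pointer at the index bar, grows anticlockwise from above; starts between -1.25 and -0.6; stops at -1.7 and 0.8.
- socket (a point): Centre of the floor of the dial's square socket, 109 mm above the bench; turns with the dial, x towards the pointer, z up. The socket is 16 x 16 mm with sides along this x and y, 20 mm deep, its mouth bevelled 3 mm.
- pointer (a point): Outer end of the pointer, a dark raised bar 20 mm long, 6 wide, 4 high lying radially on the dial's disc, 39.5 mm from the axis; turns with the dial.
- index (a point): Inner end of the index bar, a raised steel bar 28 mm long, 6 wide, 8 high lying radially on the fixture's top plate just outside the disc, 43 mm from the axis.
- stand: Dark steel stand, 75 x 75 x 50 mm, fixed to the bench, with one upright round hole 22 mm across and 40 mm deep in the middle of its top, in which the key stands. Origin: centre of its underside.
- key: Loose steel T-handled key, 0.28 kg, upright, tip down. Square shank 14 x 14 mm (lowest 4 mm only 11 x 11), topped by a crossbar 80 mm long (along y), 16 thick (along x), from 75 to 93 mm above the tip. Origin: centre of the tip's underside; z up the shank, x and y along the shank's sides. In the stand its tip is 10 mm above the bench.
- blocks: Bystander: stack of two teal blocks, 104 x 163 x 60 mm. Origin: centre of the underside.
- spool: Bystander: small yellow spool lying flat, 60 mm across, 22 mm high. Origin: centre of the underside.
- tin: Bystander: open steel tin, 90 mm across, 100 mm high, with a brush handle sticking out to 155 mm. Origin: centre of the underside.
- drill: Bystander: cordless drill standing on its battery, 185 mm high, about 160 mm long. Origin: centre of the underside.
Not all that is in view belongs to the job. There is more than one size of the key; the job needs the largest. Leave any green or yellow look-alike of the fixture alone.

How it is judged:
By the outcome, as a careful person would: the job done as asked, in the order asked, and still so for the second after the job is handed in, with the robot touching nothing.
It also fails if it takes over 45 s, if anything falls off the work surface, if the arm or the gripper's body presses on something with over 40 N, if the wrist force passes 120 N, or if a joint passes its speed limit or range.

## Working session

There is one attempt and no reset: what is moved stays moved. The work goes in short steps, Python scripts to look and compute and a tool call to move; the robot and the scene stay as the last step left them, time stands still between calls to the robot, and variables do not carry over. Pictures are saved under pics/ and viewed, at most 10 in all, crops included, and the job is handed in when it is done.

Besides the shell and the picture viewer there is one more tool, called as name(argument=value, ...), one argument or row to a line, values as JSON. jog_arm: Moves the arm, as the interface text tells. Its arguments: {"type":"object","properties":{"motion":{"type":"array","items":{"type":"array"}},"force":{"type":"number"}},"required":["motion"]}

```bash
mkdir -p pics
python3 - <<'E'
from rig import manip
import cv2,numpy as np
o=manip.get_obs();print(o)
for n in("top","side"):
    cv2.imwrite(f"pics/{n}0.png",manip.camera(n)); print(n,manip.camera_model(n))
print(manip.camera_model("wrist"))
E
```

```text
{'time': 0.0, 'joints': array([67.62084284, 33.03298363,  1.42249952, 82.3861713 , -0.86063726,
       64.68490668, -3.23597485]), 'qd': array([ 0.01038577, -0.01411661,  0.0135443 ,  0.03554273, -0.086778  ,
       -0.01430109,  0.00076869]), 'joint_efforts': array([-1.23612215e-03, -7.65749717e+01,  2.25018762e+00, -2.85958940e+01,
        1.53482828e-02,  1.29665720e-02,  7.64100650e-05]), 'eef_pos': array([ 0.20374858, -0.64308314,  0.24944005]), 'ee_rot': array([-1.79906537e+02,  3.27717533e-03,  1.75812549e+01]), 'contact_force': array([-0.85801643, -0.53329012,  0.20491485]), 'ft_torque': array([ 0.00915948, -0.05803113, -0.01259628]), 'gripper_force': 0.0, 'finger_gap': 0.9990571041003674}
top {'intrinsics': array([[409.35087503,   0.        , 319.03780224],
       [  0.        , 409.35087503, 201.55220939],
       [  0.        ,   0.        ,   1.        ]]), 'xyz': array([0.34569885, 0.01374933, 1.37107633]), 'attitude': array([-170.11822566,   -1.15467792,  -89.4708716 ])}
side {'intrinsics': array([[414.91188267,   0.        , 313.28765567],
       [  0.        , 414.91188267, 195.30111393],
       [  0.        ,   0.        ,   1.        ]]), 'xyz': array([0.1845937 , 0.67996036, 0.88462029]), 'attitude': array([-134.79983258,   -0.22057221, -148.34852198])}
{'intrinsics': array([[314.69749339,   0.        , 322.59750224],
       [  0.        , 314.69749339, 198.42858868],
       [  0.        ,   0.        ,   1.        ]]), 'tool_from_camera': array([[ 1.13347451e-03, -9.57073505e-01, -2.89843097e-01,
         7.37298020e-02],
       [ 9.99999357e-01,  1.07528487e-03,  3.60012436e-04,
         1.71995518e-04],
       [-3.28944668e-05, -2.89843319e-01,  9.57074109e-01,
        -1.22807339e-01],
       [ 0.00000000e+00,  0.00000000e+00,  0.00000000e+00,
         1.00000000e+00]])}
```

View pics/top0.png

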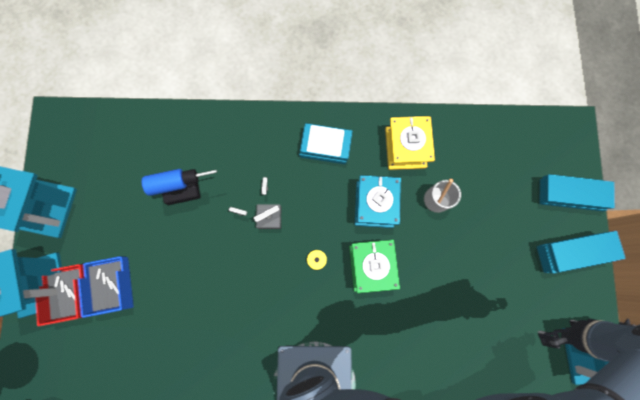

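View pics/side0.png

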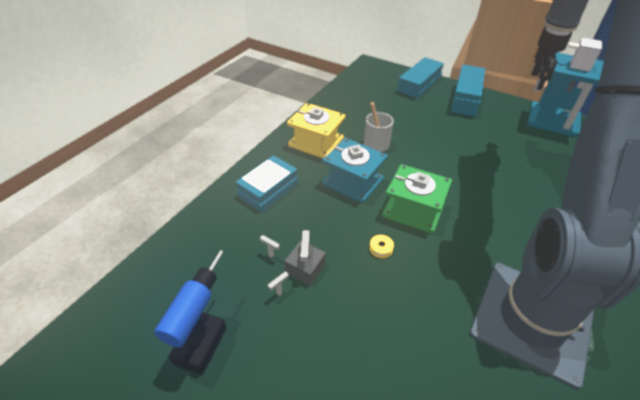

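The top view shows three key candidates: (265,186), (238,211) and the largest, (267,213), standing in the stand at (268,217). It also shows three fixture candidates: yellow (411,140), green (375,265) and teal (379,200). I choose the key in the stand and the teal fixture, and will check both in a crop.

```bash
cat > h.py <<'E'
import numpy as np
from scipy.spatial.transform import Rotation as R
from rig import manip
def cam(n,o=None):
    m=manip.camera_model(n); K=m["intrinsics"]
    if n=="wrist":
        T=np.eye(4);T[:3,:3]=R.from_euler("xyz",o["ee_rot"],degrees=True).as_matrix();T[:3,3]=o["eef_pos"]
        T=T@m["tool_from_camera"];return K,T[:3,:3],T[:3,3]
    return K,R.from_euler("xyz",m["attitude"],degrees=True).as_matrix(),m["xyz"]
def atz(c,uv,z):
    K,r,t=c;d=r@np.linalg.solve(K,[uv[0],uv[1],1]);return (t+d*(z-t[2])/d[2])[:2]
def proj(c,p):
    K,r,t=c;q=K@(r.T@(np.asarray(p)-t));return q[:2]/q[2]
E
python3 - <<'E'
import cv2,numpy as np
from h import *
i=cv2.imread("pics/top0.png")
a=cv2.resize(i[165:245,220:290],None,fx=5.6,fy=5.6,interpolation=cv2.INTER_CUBIC)
b=cv2.resize(i[165:245,345:415],None,fx=5.6,fy=5.6,interpolation=cv2.INTER_CUBIC)
cv2.imwrite("pics/c0.png",np.hstack([a,b]));print(a.shape)
c=cam("top")
for n,uv,z in[("key",(267,213),.1),("dial",(379.5,198.5),.129),("small1",(265,186),.05),("small2",(238,211),.05),("ptr",(381,187),.11),("spool",(317,260),.022),("tin",(443,195),.1)]:print(n,atz(c,uv,z))
E
```

```text
(448, 392, 3)
key [0.5289575  0.15269392]
dial [ 0.57430452 -0.19628813]
small1 [0.62577307 0.16750317]
small2 [0.54158661 0.25239044]
ptr [ 0.61477383 -0.20484913]
spool [ 0.38724837 -0.00640573]
tin [ 0.59357565 -0.40401276]
```

View pics/c0.png

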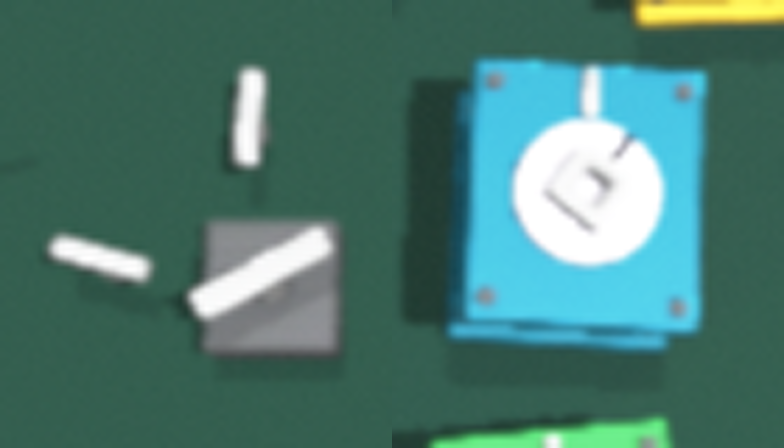

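The crop confirms both choices. The largest key's crossbar runs from crop (200,303) to (322,240), across the stand. On the teal fixture, the index bar is at (592,90), the disc centre at (588,190) and the pointer at (625,143), so the dial is at about -40°.

```bash
cat >> h.py <<'E'
def plan(p,yaw,step=48,sy=6.8,o=None,op=1):
    """rows [open,shift share,turn share] from the measured pose to p (m), yaw (deg), tool down"""
    o=o or manip.get_obs(); P=o["eef_pos"].copy(); Q=R.from_euler("xyz",o["ee_rot"],degrees=True)
    G=R.from_euler("xyz",[180,0,yaw],degrees=True); p=np.array(p)
    w=(Q.inv()*G).as_rotvec()
    n=max(1,int(np.ceil(max(np.linalg.norm(p-P)*1000/step,np.degrees(np.linalg.norm(w))/sy))))
    for k in range(n):
        s=np.round(Q.inv().apply((p-P)/(n-k))/.2,4); w=np.round((Q.inv()*G).as_rotvec()/(n-k)/.12,3)
        P=P+Q.apply(s*.2); Q=Q*R.from_rotvec(w*.12)
        print([op,s.tolist(),w.tolist()],end=",\n" if k%5<4 else "\n--\n")
    print("\nend",P,Q.as_euler("xyz",degrees=True))
E
python3 - <<'E'
from h import *
plan([.57,-.196,.25],70)
E
```

```text
[1, [0.1862, -0.1214, -0.0], [-0.001, -0.0, -0.586]],
[1, [0.1943, -0.108, -0.0], [-0.001, -0.0, -0.587]],
[1, [0.2014, -0.0941, -0.0], [-0.001, -0.0, -0.586]],
[1, [0.2075, -0.0797, -0.0001], [-0.001, -0.0, -0.587]],
[1, [0.2126, -0.0649, -0.0001], [-0.001, -0.0, -0.586]]
--
[1, [0.2167, -0.0498, -0.0001], [-0.001, -0.001, -0.587]],
[1, [0.2196, -0.0344, -0.0001], [-0.001, -0.0, -0.586]],
[1, [0.2215, -0.0189, -0.0001], [-0.001, -0.001, -0.587]],
[1, [0.2223, -0.0032, -0.0001], [-0.001, -0.0, -0.586]],
[1, [0.222, 0.0124, -0.0001], [-0.0, -0.001, -0.587]]
--
[1, [0.2206, 0.028, -0.0002], [-0.001, -0.0, -0.586]],
[1, [0.218, 0.0434, -0.0001], [-0.0, -0.001, -0.587]],
[1, [0.2145, 0.0586, -0.0002], [-0.001, -0.0, -0.586]],

end [ 0.570007   -0.19599411  0.24999555] [ 1.79998368e+02 -8.66189838e-04  6.99983146e+01]
```

jog_arm(
  motion=[
    [1,[0.186,-0.121,0],[0,0,-0.586]],
    [1,[0.194,-0.108,0],[0,0,-0.586]],
    [1,[0.201,-0.094,0],[0,0,-0.586]],
    [1,[0.208,-0.08,0],[0,0,-0.586]],
    [1,[0.213,-0.065,0],[0,0,-0.586]],
  ],
)

```text
time: 0.6
eef_pos: [0.3454, -0.4699, 0.2501]
ee_rot: [-180.0, 0.0, 37.9]
contact_force: [0.9, -0.8, 1.0]
finger_gap: 0.999
gripper_force: 0.0
```

jog_arm(
  motion=[
    [1,[0.217,-0.05,0],[0,0,-0.586]],
    [1,[0.22,-0.034,0],[0,0,-0.586]],
    [1,[0.221,-0.019,0],[0,0,-0.586]],
    [1,[0.222,-0.003,0],[0,0,-0.586]],
    [1,[0.222,0.012,0],[0,0,-0.586]],
  ],
)

```text
time: 1.1
eef_pos: [0.4864, -0.2981, 0.2501]
ee_rot: [-180.0, 0.0, 58.0]
contact_force: [0.0, -0.5, -0.6]
finger_gap: 1.001
gripper_force: 0.0
```

jog_arm(
  motion=[
    [1,[0.22,0.028,0],[0,0,-0.586]],
    [1,[0.218,0.043,0],[0,0,-0.586]],
    [1,[0.214,0.058,0],[0,0,-0.586]],
    [1,[0,0,0],[0,0,0]],
    [1,[0,0,0],[0,0,0]],
  ],
)

```text
time: 1.6
eef_pos: [0.5703, -0.1954, 0.2497]
ee_rot: [-179.9, -0.0, 70.1]
contact_force: [0.1, -1.0, 0.1]
finger_gap: 1.001
gripper_force: 0.0
```

Run:
```python
from h import *
import cv2,json
o=manip.get_obs();i=manip.camera("wrist")
json.dump([o["eef_pos"].tolist(),o["ee_rot"].tolist()],open("dial.json","w"));print(o["joints"])
cv2.imwrite("pics/w_dial.png",i)
cv2.imwrite("pics/w_dialc.png",cv2.resize(i[80:340,160:500],(800,612),interpolation=cv2.INTER_CUBIC)[:600])
plan([.529,.152,.25],117)
```

```text
[ 25.10929723  27.3099216  -16.44793705  93.41154988   8.5522577
  60.57349798 -13.73949344]
[1, [0.1961, -0.0986, -0.0001], [-0.001, 0.0, -0.856]],
[1, [0.2052, -0.078, -0.0002], [-0.001, 0.0, -0.856]],
[1, [0.2121, -0.0565, -0.0002], [-0.001, 0.0, -0.855]],
[1, [0.2168, -0.0345, -0.0001], [-0.002, 0.0, -0.856]],
[1, [0.2192, -0.012, -0.0002], [-0.001, 0.0, -0.855]]
--
[1, [0.2193, 0.0105, -0.0002], [-0.002, 0.0, -0.856]],
[1, [0.2171, 0.0329, -0.0001], [-0.001, 0.001, -0.855]],
[1, [0.2126, 0.0549, -0.0001], [-0.002, 0.0, -0.856]],

end [0.52899857 0.15200095 0.24999383] [1.79998935e+02 1.13424494e-03 1.17000511e+02]
```

View pics/w_dialc.png

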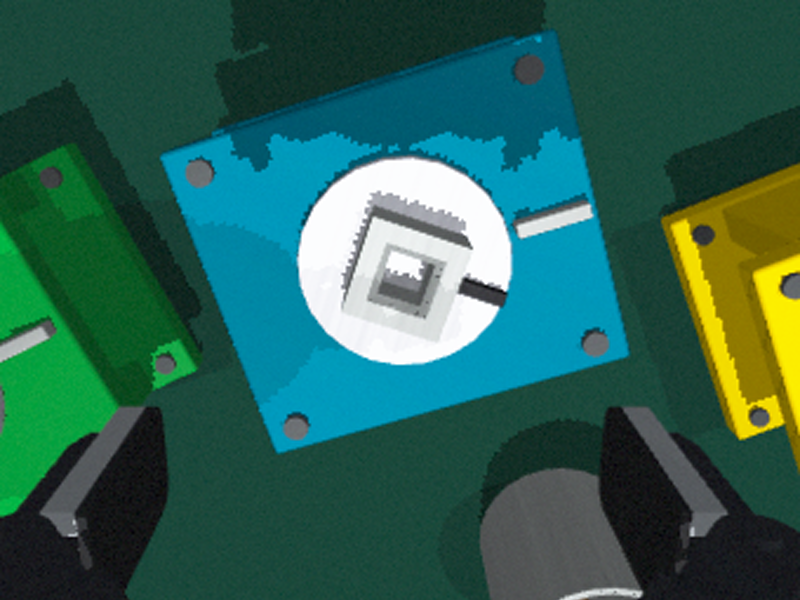

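The wrist crop shows the boss top corners at about (370,220), (470,250), (440,342) and (342,310). The bevel is centred at (405,281) and the disc at (405,260). The index bar runs (517,229)–(592,210) and the pointer (460,288)–(507,298).

Run:
```python
from h import *
import json
p,r=json.load(open("dial.json"));c=cam("wrist",dict(eef_pos=p,ee_rot=r))
f=lambda u,v,z:atz(c,(160+u*.425,80+v*.4248),z)
an=lambda d:np.degrees(np.arctan2(d[1],d[0]))
b=[f(u,v,.129) for u,v in[(370,220),(470,250),(440,342),(342,310)]]
print("boss",np.mean(b,0),[an(b[(k+1)%4]-b[k]) for k in range(4)],[np.linalg.norm(b[(k+1)%4]-b[k]) for k in range(4)])
b=[f(u,v,.129) for u,v in[(383,243),(443,262),(428,318),(367,302)]]
print("bevel",np.mean(b,0),[an(b[(k+1)%4]-b[k]) for k in range(4)],[np.linalg.norm(b[(k+1)%4]-b[k]) for k in range(4)])
d=f(405,260.5,.109);print("disc",d)
b=[f(u,v,.101) for u,v in[(162,157),(555,30),(628,355),(277,452)]]
print("plate",np.mean(b,0),[an(b[(k+1)%4]-b[k]) for k in range(4)],[np.linalg.norm(b[(k+1)%4]-b[k]) for k in range(4)])
i0,i1=f(517,229,.109),f(592,210,.109);print("idx",an(i1-i0),an(i0-d),an(i1-d))
i0,i1=f(460,288,.113),f(507,298,.113);print("ptr",an(i1-i0),an(i1-d))
```

```text
boss [ 0.57735402 -0.19902417] [np.float64(-36.859570752707015), np.float64(-125.58621928096039), np.float64(141.04104935613228), np.float64(52.92494535160691)] [np.float64(0.03545119490830724), np.float64(0.03478641796535128), np.float64(0.036374430843887966), np.float64(0.03344556346889128)]
bevel [ 0.57724507 -0.19905207] [np.float64(-37.87253235248377), np.float64(-123.0568637796456), np.float64(144.70816853268158), np.float64(55.39557302191999)] [np.float64(0.021528049544808643), np.float64(0.020827477476386892), np.float64(0.022057109320675554), np.float64(0.021782534428522873)]
disc [ 0.57833381 -0.19729384]
plate [ 0.577645   -0.19893572] [np.float64(-2.4786329361303236), np.float64(-92.93765046229774), np.float64(177.25117692309792), np.float64(87.16221820377882)] [np.float64(0.14721308805637143), np.float64(0.12721818424463946), np.float64(0.14698862719299227), np.float64(0.12652343456450388)]
idx -5.0937141571305276 -3.5292751945775733 -4.146645483012296
ptr -32.30620594134622 -39.19832210235362
```

jog_arm(
  motion=[
    [1,[0.196,-0.099,0],[0,0,-0.856]],
    [1,[0.205,-0.078,0],[0,0,-0.856]],
    [1,[0.212,-0.056,0],[0,0,-0.856]],
    [1,[0.217,-0.034,0],[0,0,-0.856]],
    [1,[0.219,-0.012,0],[0,0,-0.856]],
  ],
)

```text
time: 2.15
eef_pos: [0.5439, 0.0209, 0.2504]
ee_rot: [-180.0, 0.1, 99.4]
contact_force: [0.7, -0.3, -0.5]
finger_gap: 1.001
gripper_force: 0.0
```

jog_arm(
  motion=[
    [1,[0.219,0.01,0],[0,0,-0.855]],
    [1,[0.217,0.033,0],[0,0,-0.855]],
    [1,[0.213,0.055,0],[0,0,-0.855]],
    [1,[0,0,0],[0,0,0]],
    [1,[0,0,0],[0,0,0]],
  ],
)

```text
time: 2.65
eef_pos: [0.5292, 0.1514, 0.2502]
ee_rot: [-180.0, 0.0, 117.0]
contact_force: [0.2, 0.3, -0.7]
finger_gap: 1.002
gripper_force: 0.0
```

Run:
```python
from h import *
import cv2,json
o=manip.get_obs();i=manip.camera("wrist")
json.dump([o["eef_pos"].tolist(),o["ee_rot"].tolist()],open("key.json","w"));print(o["eef_pos"],o["ee_rot"],o["joints"])
cv2.imwrite("pics/w_keyc.png",cv2.resize(i[80:335,160:500],(800,600),interpolation=cv2.INTER_CUBIC))
```

```text
[0.52922141 0.15142288 0.25018142] [-1.79966329e+02  3.81693670e-02  1.16969321e+02] [  1.08107734  24.59425632 -31.98219106 100.63742088  14.93714346
  59.05551219  -9.35572152]
```

View pics/w_keyc.png

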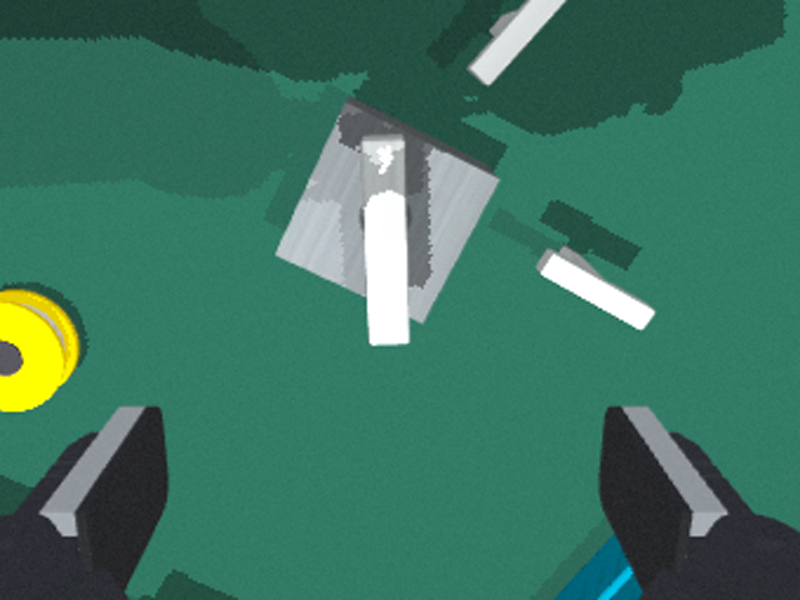

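The wrist crop shows the crossbar top face from about (361,142)/(404,142) at the far end to (370,345)/(410,343) at the near end. Both small keys are well clear of the fingers.

Run:
```python
from h import *
import json
p,r=json.load(open("key.json"));c=cam("wrist",dict(eef_pos=p,ee_rot=r))
f=lambda u,v,z:atz(c,(160+u*.425,80+v*.425),z)
b=[f(u,v,.103) for u,v in[(361,142),(404,142),(410,343),(370,345)]]
m=[(b[0]+b[1])/2,(b[2]+b[3])/2];d=m[1]-m[0]
print(np.mean(b,0),np.linalg.norm(d),np.degrees(np.arctan2(d[1],d[0])),np.linalg.norm(b[0]-b[1]))
b=[f(u,v,.05) for u,v in[(348,100),(499,178),(422,322),(277,254)]];print("stand",np.mean(b,0),np.linalg.norm(b[1]-b[0]))
```

```text
[0.52839979 0.15581726] 0.07823837139751863 -60.820742246081565 0.01551014155296192
stand [0.52828999 0.15641879] 0.07354165754967613
```

Run:
```python
from h import *
plan([.5284,.156,.094],119.2,step=38)
```

```text
[1, [0.0058, 0.0018, 0.1561], [-0.002, 0.002, -0.069]],
[1, [0.0058, 0.0018, 0.1561], [-0.002, 0.002, -0.068]],
[1, [0.0057, 0.0018, 0.1561], [-0.001, 0.002, -0.069]],
[1, [0.0057, 0.0018, 0.156], [-0.002, 0.002, -0.068]],
[1, [0.0057, 0.0018, 0.1561], [-0.001, 0.001, -0.069]]
--

end [0.52840196 0.15600989 0.09399328] [-1.79999711e+02  2.64847199e-03  1.19201864e+02]
```

jog_arm(
  motion=[
    [1,[0.0058,0.0018,0.156],[0,0,-0.069]],
    [1,[0.0058,0.0018,0.156],[0,0,-0.069]],
    [1,[0.0058,0.0018,0.156],[0,0,-0.069]],
    [1,[0.0058,0.0018,0.156],[0,0,-0.069]],
    [1,[0.0058,0.0018,0.156],[0,0,-0.069]],
  ],
  force=60,
)

```text
time: 3.2
eef_pos: [0.5288, 0.1551, 0.0931]
ee_rot: [-180.0, 0.1, 119.1]
contact_force: [0.3, -0.3, 0.1]
finger_gap: 0.999
gripper_force: 0.0
```

jog_arm(
  motion=[
    [1,[0,0,0],[0,0,0]],
    [-1,[0,0,0],[0,0,0]],
    [-1,[0,0,0],[0,0,0]],
    [-1,[0,0,0],[0,0,0]],
    [-1,[0,0,0],[0,0,0]],
  ],
  force=60,
)

```text
time: 3.7
eef_pos: [0.5289, 0.1581, 0.0955]
ee_rot: [179.9, 0.0, 119.4]
contact_force: [-0.4, -0.2, -0.3]
finger_gap: 0.331
gripper_force: 0.0
```

jog_arm(
  motion=[
    [-1,[0,0,0],[0,0,0]],
    [-1,[0,0,0],[0,0,0]],
    [-1,[0,0,0],[0,0,0]],
  ],
)

```text
time: 4.0
eef_pos: [0.5283, 0.1581, 0.0952]
ee_rot: [180.0, 0.0, 119.4]
contact_force: [-2.0, -1.5, 8.0]
finger_gap: 0.176
gripper_force: 58.3
```

jog_arm(
  motion=[
    [-1,[0,0,-0.05],[0,0,0]],
    [-1,[0,0,-0.1],[0,0,0]],
    [-1,[0,0,-0.15],[0,0,0]],
    [-1,[0,0,-0.2],[0,0,0]],
    [-1,[0,0,-0.2],[0,0,0]],
  ],
)

```text
time: 4.5
eef_pos: [0.5275, 0.1581, 0.236]
ee_rot: [-179.9, -0.0, 119.4]
contact_force: [0.9, -0.1, -3.0]
finger_gap: 0.176
gripper_force: 59.0
```

jog_arm(
  motion=[
    [-1,[0,0,-0.1],[0,0,0]],
    [-1,[0,0,0],[0,0,0]],
  ],
)

```text
time: 4.7
eef_pos: [0.5293, 0.159, 0.2578]
ee_rot: [179.7, 0.1, 119.4]
contact_force: [0.2, 0.2, -2.8]
finger_gap: 0.174
gripper_force: 59.2
```

Run:
```python
from h import *
import cv2,json
o=manip.get_obs();i=manip.camera("wrist")
json.dump([o["eef_pos"].tolist(),o["ee_rot"].tolist()],open("held.json","w"));print(o["eef_pos"],o["ee_rot"],o["contact_force"],o["finger_gap"])
s=manip.camera("side");c=cam("side");u,v=proj(c,o["eef_pos"]).astype(int);print(u,v)
a=cv2.resize(i[100:400,160:480],(400,375));b=cv2.resize(s[v-20:v+55,u-40:u+40],(400,375),interpolation=cv2.INTER_CUBIC)
cv2.imwrite("pics/held.png",np.hstack([a,b]))
plan([.5775,-.199,.25],53,op=-1)
```

```text
[0.52926542 0.15900836 0.25782824] [1.79680748e+02 6.29541669e-02 1.19389828e+02] [ 0.22761857  0.18493636 -2.82808001] 0.17360650618230966
302 197
[-1, [-0.1677, -0.066, 0.0022], [0.0, 0.0, 0.966]],
[-1, [-0.1742, -0.0461, 0.0022], [0.0, 0.0, 0.966]],
[-1, [-0.1783, -0.0257, 0.0021], [0.0, 0.0, 0.965]],
[-1, [-0.1801, -0.0049, 0.0022], [0.0, 0.0, 0.966]],
[-1, [-0.1795, 0.016, 0.0021], [0.0, 0.0, 0.965]]
--
[-1, [-0.1764, 0.0366, 0.0022], [0.0, 0.0, 0.966]],
[-1, [-0.171, 0.0568, 0.0021], [0.0, 0.0, 0.965]],
[-1, [-0.1633, 0.0762, 0.0022], [0.001, 0.001, 0.966]],
[-1, [-0.1534, 0.0945, 0.0021], [0.0, 0.0, 0.965]],
[-1, [-0.1414, 0.1117, 0.0021], [0.001, 0.001, 0.966]]
--

end [ 0.57750619 -0.19899586  0.25000757] [-1.79996812e+02 -1.42205644e-03  5.29982234e+01]
```

View pics/held.png

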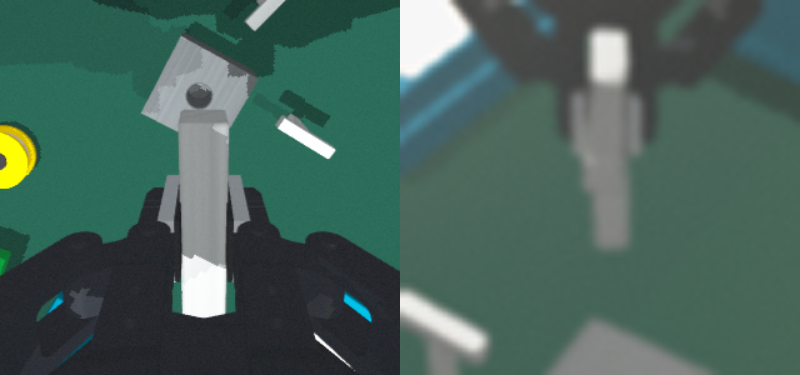

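The key is held upright and centred between the pads. The far end of the bar is at left-panel (203,122) and the shank tip at right-panel (610,248).

Run:
```python
from h import *
import json
p,r=json.load(open("held.json"));o=dict(eef_pos=np.array(p),ee_rot=r);c=cam("wrist",o)
q=R.from_euler("xyz",r,degrees=True)
for v in(110,116,122):
    w=atz(c,(160+203*.8,100+v*.8),p[2]+.008);print(v,q.inv().apply(np.r_[w,p[2]+.008]-p))
s=cam("side")
for d in(.081,.0852,.09): print(d,proj(s,np.array(p)-[0,0,d]),proj(s,np.array(p)+[0,0,.093-d]))
```

```text
110 [ 4.28109379e-02  2.12195635e-05 -8.04705037e-03]
116 [ 4.09304616e-02  2.30121283e-05 -8.04497416e-03]
122 [ 3.90326712e-02  2.48211980e-05 -8.04287884e-03]
0.081 [303.26014998 222.72818721] [302.67970555 193.52934096]
0.0852 [303.28446302 223.95123767] [302.70778492 194.94185412]
0.09 [303.31206348 225.33965948] [302.73964503 196.54455442]
```

jog_arm(
  motion=[
    [-1,[-0.168,-0.066,0],[0,0,0.966]],
    [-1,[-0.174,-0.046,0],[0,0,0.966]],
    [-1,[-0.178,-0.026,0],[0,0,0.966]],
    [-1,[-0.18,-0.005,0],[0,0,0.966]],
    [-1,[-0.18,0.016,0],[0,0,0.966]],
  ],
)

```text
time: 5.3
eef_pos: [0.552, -0.0219, 0.2525]
ee_rot: [-179.8, 0.0, 85.9]
contact_force: [-0.1, -0.3, -2.7]
finger_gap: 0.175
gripper_force: 59.1
```

jog_arm(
  motion=[
    [-1,[-0.176,0.037,0],[0,0,0.966]],
    [-1,[-0.171,0.057,0],[0,0,0.966]],
    [-1,[-0.163,0.076,0],[0,0,0.966]],
    [-1,[-0.153,0.094,0],[0,0,0.966]],
    [-1,[-0.141,0.112,0],[0,0,0.966]],
  ],
)

```text
time: 5.8
eef_pos: [0.577, -0.1998, 0.2523]
ee_rot: [-179.8, 0.1, 52.7]
contact_force: [1.2, 0.1, -3.8]
finger_gap: 0.176
gripper_force: 59.1
```

jog_arm(
  motion=[
    [-1,[0,0,0],[0,0,0]],
    [-1,[0,0,0],[0,0,0]],
  ],
)

```text
time: 6.0
eef_pos: [0.5769, -0.199, 0.2522]
ee_rot: [-179.8, 0.1, 52.9]
contact_force: [-0.5, 1.7, -2.7]
finger_gap: 0.178
gripper_force: 59.1
```

jog_arm(
  motion=[
    [-1,[0.002,0.002,0.07],[0,0,0]],
    [-1,[0,0,0.06],[0,0,0]],
    [-1,[0,0,0.02],[0,0,0]],
    [-1,[0,0,0.015],[0,0,0]],
    [-1,[0,0,0.015],[0,0,0]],
  ],
)

```text
time: 6.5
eef_pos: [0.5786, -0.1981, 0.2182]
ee_rot: [180.0, -0.0, 53.0]
contact_force: [0.7, -0.0, -2.9]
finger_gap: 0.177
gripper_force: 59.2
```

jog_arm(
  motion=[
    [-1,[0,0,0.015],[0,0,0]],
    [-1,[0,0,0.015],[0,0,0]],
    [-1,[0,0,0.015],[0,0,0]],
  ],
)

```text
time: 6.8
eef_pos: [0.5785, -0.1985, 0.2093]
ee_rot: [180.0, -0.0, 53.0]
contact_force: [-0.4, -0.2, -2.2]
finger_gap: 0.178
gripper_force: 59.2
```

jog_arm(
  motion=[
    [-1,[0,0,0.015],[0,0,0]],
    [-1,[0,0,0.015],[0,0,0]],
  ],
)

```text
time: 7.0
eef_pos: [0.5785, -0.1985, 0.2031]
ee_rot: [180.0, -0.0, 53.0]
contact_force: [-0.3, 0.1, -2.2]
finger_gap: 0.177
gripper_force: 59.2
```

jog_arm(
  motion=[
    [-1,[0,0,0.01],[0,0,0]],
    [-1,[0,0,0.01],[0,0,0]],
  ],
)

```text
time: 7.2
eef_pos: [0.5785, -0.1984, 0.1991]
ee_rot: [-180.0, -0.0, 53.0]
contact_force: [0.8, -0.6, -3.1]
finger_gap: 0.175
gripper_force: 59.2
```

jog_arm(
  motion=[
    [-1,[0,0,0.01],[0,0,0]],
    [-1,[0,0,0.01],[0,0,0]],
  ],
)

```text
time: 7.4
eef_pos: [0.5785, -0.1985, 0.1952]
ee_rot: [180.0, -0.0, 53.0]
contact_force: [-0.1, 0.4, -3.2]
finger_gap: 0.177
gripper_force: 59.1
```

jog_arm(
  motion=[
    [-1,[0,0,0.005],[0,0,0]],
    [-1,[0,0,0],[0,0,0]],
  ],
)

```text
time: 7.6
eef_pos: [0.5785, -0.1984, 0.1944]
ee_rot: [180.0, -0.0, 53.0]
contact_force: [-0.3, 0.1, -2.1]
finger_gap: 0.173
gripper_force: 59.3
```

jog_arm(
  motion=[
    [-1,[0,0,0.005],[0,0,0]],
    [-1,[0,0,0],[0,0,0]],
  ],
)

```text
time: 7.8
eef_pos: [0.5787, -0.1984, 0.1943]
ee_rot: [179.9, -0.0, 53.0]
contact_force: [-2.4, 0.3, 5.5]
finger_gap: 0.176
gripper_force: 60.6
```

jog_arm(
  motion=[
    [-1,[0,0,0.005],[0,0,0]],
    [-1,[0,0,0],[0,0,0]],
  ],
)

```text
time: 8.0
eef_pos: [0.579, -0.1985, 0.1942]
ee_rot: [179.9, -0.0, 53.0]
contact_force: [-3.7, 1.7, 13.2]
finger_gap: 0.173
gripper_force: 61.8
```

jog_arm(
  motion=[
    [-1,[0,0,-0.006],[0,0,0]],
    [-1,[0,0,0],[0,0,-0.4]],
    [-1,[0,0,0],[0,0,-0.6]],
    [-1,[0,0,0],[0,0,-0.6]],
    [-1,[0,0,0],[0,0,-0.6]],
  ],
)

```text
time: 8.5
eef_pos: [0.5787, -0.198, 0.1943]
ee_rot: [180.0, -0.0, 68.3]
contact_force: [-2.2, 1.4, 5.9]
finger_gap: 0.178
gripper_force: 60.4
```

jog_arm(
  motion=[
    [-1,[0,0,0],[0,0,-0.6]],
    [-1,[0,0,0],[0,0,-0.6]],
    [-1,[0,0,0],[0,0,-0.6]],
    [-1,[0,0,0],[0,0,-0.6]],
    [-1,[0,0,0],[0,0,-0.4]],
  ],
)

```text
time: 9.0
eef_pos: [0.5785, -0.1978, 0.1943]
ee_rot: [180.0, -0.0, 87.5]
contact_force: [-3.2, 3.0, 7.2]
finger_gap: 0.177
gripper_force: 60.6
```

jog_arm(
  motion=[
    [-1,[0,0,0],[0,0,0]],
    [-1,[0,0,0],[0,0,0]],
  ],
)

```text
time: 9.2
eef_pos: [0.5786, -0.1978, 0.1943]
ee_rot: [180.0, -0.0, 87.4]
contact_force: [-3.2, 2.1, 7.6]
finger_gap: 0.173
gripper_force: 60.6
```

Run:
```python
from h import *
import cv2,json
o=manip.get_obs();i=manip.camera("wrist");t=manip.camera("top")
json.dump([o["eef_pos"].tolist(),o["ee_rot"].tolist()],open("turn.json","w"));print(o["eef_pos"],o["ee_rot"],o["contact_force"],o["ft_torque"])
a=cv2.resize(i[0:300,150:490],(680,600),interpolation=cv2.INTER_CUBIC)
cv2.imwrite("pics/turn.png",a);cv2.imwrite("pics/turn_top.png",t)
```

```text
[ 0.57855317 -0.1977578   0.19428248] [ 1.79969911e+02 -3.69670749e-02  8.73724820e+01] [-3.19962444  2.13059297  7.61810961] [ 0.64892726  0.7318789  -0.04223701]
```

View pics/turn.png

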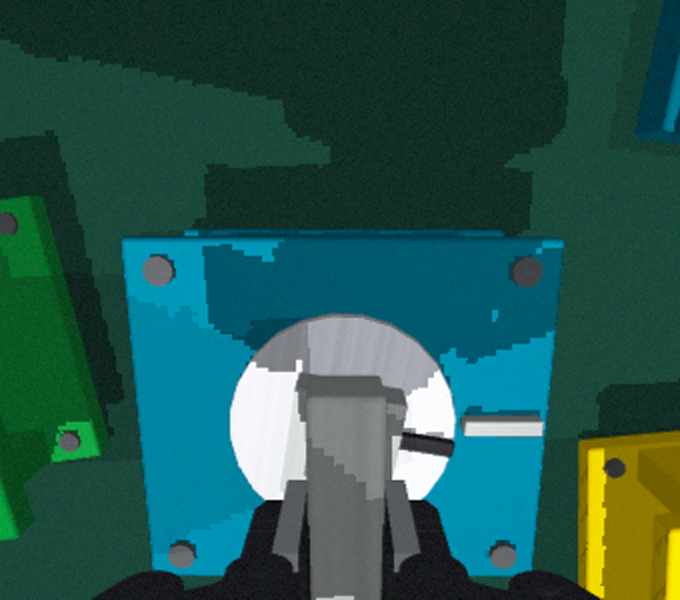

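The wrist crop shows the pointer from (402,442) to (453,450), the index bar's centre line from (465,428) to (543,428), and the disc spanning u 230–455. The dial has turned but is still short of the bar.

```bash
cat > m.py <<'E'
from h import *
import json
def meas(fn,P,I,u0,v0,s,C=None):
    p,r=json.load(open(fn));c=cam("wrist",dict(eef_pos=p,ee_rot=r))
    f=lambda u,v,z:atz(c,(u0+u*s,v0+v*s),z); an=lambda d:np.degrees(np.arctan2(d[1],d[0]))
    i=[f(*q,.109) for q in I];k=[f(*q,.113) for q in P]
    print("idx line",an(i[1]-i[0]),"ptr line",an(k[1]-k[0]))
    for C in([.5775,-.199],[.5783,-.198]):
        C=np.array(C);print(C,"idx",an(i[0]-C),an(i[1]-C),np.linalg.norm(i[0]-C),"ptr",an(k[1]-C),np.linalg.norm(k[1]-C))
E
python3 - <<'E'
from m import *
meas("turn.json",[(402,442),(453,450)],[(465,428.5),(543,428)],150,0,.5)
meas("dial.json",[(460,288),(507,298)],[(517,229),(592,210)],160,80,.425)
E
```

```text
idx line -2.154365221040205 ptr line -12.008714061329426
[ 0.5775 -0.199 ] idx -2.087030208354227 -2.1131365322323563 0.04314940534001503 ptr -11.596653962298442 0.03909472991304148
[ 0.5783 -0.198 ] idx -3.47699331781078 -2.958685434702653 0.04239882917304325 ptr -13.292776881358192 0.038528961910551024
idx line -5.0844989832091905 ptr line -32.30740450045512
[ 0.5775 -0.199 ] idx -1.1997558144457316 -2.7176860016152546 0.04308438936115268 ptr -36.59185591069007 0.03943737605111975
[ 0.5783 -0.198 ] idx -2.5762138171985565 -3.5671071948027677 0.042317713923023546 ptr -38.45270031139477 0.039411949296082695
```

jog_arm(
  motion=[
    [-1,[0,0,0],[0,0,-0.5]],
    [-1,[0,0,0],[0,0,-0.5]],
    [-1,[0,0,0],[0,0,-0.4]],
    [-1,[0,0,0],[0,0,0]],
    [-1,[0,0,0],[0,0,0]],
  ],
)

```text
time: 9.8
eef_pos: [0.5784, -0.1977, 0.1943]
ee_rot: [180.0, -0.0, 97.0]
contact_force: [-3.7, 2.8, 7.0]
finger_gap: 0.181
gripper_force: 60.7
```

Run:
```python
from h import *
import cv2,json
o=manip.get_obs();i=manip.camera("wrist")
json.dump([o["eef_pos"].tolist(),o["ee_rot"].tolist()],open("turn2.json","w"));print(o["eef_pos"],o["ee_rot"],o["contact_force"])
cv2.imwrite("pics/turn2.png",cv2.resize(i[140:290,290:490],(800,600),interpolation=cv2.INTER_CUBIC))
```

```text
[ 0.57839379 -0.19774552  0.19430543] [ 1.79981391e+02 -3.36889859e-02  9.69914408e+01] [-3.65316427  2.76915848  7.04034167]
```

View pics/turn2.png

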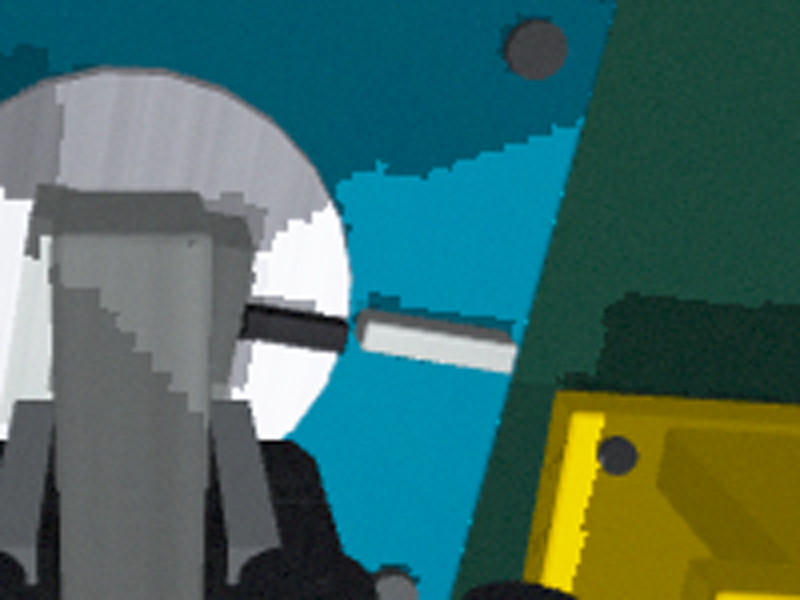

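The pointer (245,324)→(348,336) is now nearly collinear with the index bar's top face (360,334)→(517,357).

Run:
```python
from m import *
meas("turn2.json",[(245,323),(348,336)],[(360,334.5),(517,357)],290,140,.25)
```

```text
idx line -1.5696245129255015 ptr line -0.5627845538741265
[ 0.5775 -0.199 ] idx -2.23587821470437 -1.967943637384663 0.042315672649438814 ptr -1.0618183749216972 0.039310711164647856
[ 0.5783 -0.198 ] idx -3.656354492526074 -2.808234239253052 0.04156806933674467 ptr -2.5703273069758197 0.03854273759769035
```

jog_arm(
  motion=[
    [-1,[0,0,0],[0,0,0.25]],
    [-0.4,[0,0,0],[0,0,0]],
    [-0.2,[0,0,0],[0,0,0]],
    [0.2,[0,0,0],[0,0,0]],
    [0.2,[0,0,0],[0,0,0]],
  ],
  force=20,
)

```text
time: 10.35
eef_pos: [0.5785, -0.1986, 0.1934]
ee_rot: [180.0, 0.0, 95.3]
contact_force: [0.6, 0.4, 0.1]
finger_gap: 0.602
gripper_force: 0.0
```

jog_arm(
  motion=[
    [0.2,[0,0,0],[0,0,0]],
    [0.2,[0,0,-0.05],[0,0,0]],
    [0.2,[0,0,-0.1],[0,0,0]],
    [0.2,[0,0,-0.2],[0,0,0]],
    [0.2,[0,0,-0.2],[0,0,0]],
  ],
)

```text
time: 10.85
eef_pos: [0.5781, -0.1983, 0.3051]
ee_rot: [-180.0, -0.0, 95.3]
contact_force: [-0.2, 0.1, 0.5]
finger_gap: 0.597
gripper_force: 0.0
```

jog_arm(
  motion=[
    [0.2,[-0.1,0,0],[0,0,0]],
    [0.2,[0,0,0],[0,0,0]],
    [0.2,[0,0,0],[0,0,0]],
  ],
)

```text
time: 11.15
eef_pos: [0.5799, -0.2184, 0.3034]
ee_rot: [-180.0, -0.0, 95.2]
contact_force: [0.2, -0.7, 0.0]
finger_gap: 0.604
gripper_force: 0.0
```

Run:
```python
from h import *
import cv2,json
o=manip.get_obs();i=manip.camera("wrist");s=manip.camera("side")
json.dump([o["eef_pos"].tolist(),o["ee_rot"].tolist()],open("fin.json","w"));c=cam("wrist",o)
u,v=proj(c,[.5975,-.199,.11]).astype(int);v=min(max(v,75),325);u=min(max(u,75),565);print(u-75,v-75,o["finger_gap"])
S=cam("side");print(proj(S,[.5775,-.199,.202]),proj(S,[.5775,-.199,.129]))
a=cv2.resize(i[v-75:v+75,u-75:u+75],(500,500),interpolation=cv2.INTER_CUBIC)
b=cv2.resize(s[100:200,320:380],(300,500),interpolation=cv2.INTER_CUBIC)
cv2.imwrite("pics/fin.png",np.hstack([a,b]))
```

```text
266 85 0.6040178842681582
[357.74685777 128.04860141] [355.76048965 148.66953224]
```

View pics/fin.png

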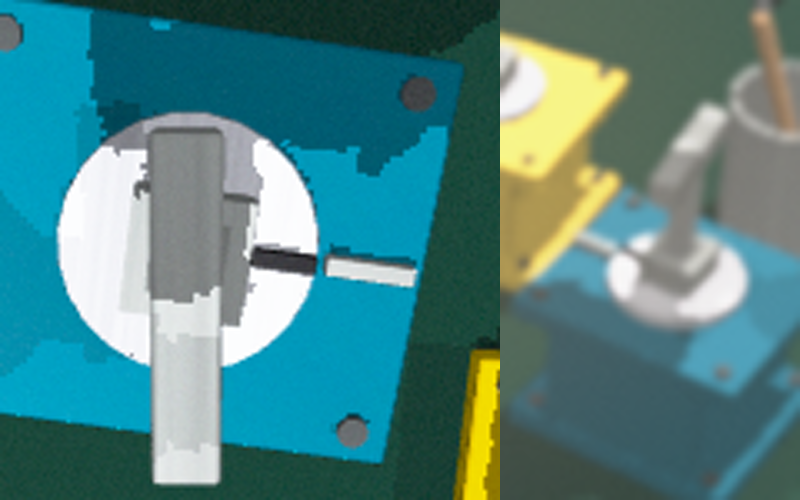

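The key stands upright and home in the socket, clear of the gripper. The pointer (250,258)→(315,267) lines up with the index bar (327,270)→(415,278).

Run:
```python
from m import *
meas("fin.json",[(250,257),(315,267)],[(327,269),(415,278)],266,85,.3)
```

```text
idx line -0.5941904374213334 ptr line -3.508798927460622
[ 0.5775 -0.199 ] idx -3.9072966017651685 -2.627806347585904 0.043306010379866575 ptr -2.890625778125689 0.038971731088115635
[ 0.5783 -0.198 ] idx -5.322970475198672 -3.478148820444896 0.04258901173738658 ptr -4.447789286438422 0.03823729914518597
```

The pointer is within about 1° of the index bar, so I'm handing the job in.

```bash
python3 -c "
from rig import manip
print(manip.sign_off())"
```

```text
the job is handed in; nothing more can be done
None
```

The job is handed in: the key stands fully home in the dial's socket, the pointer measures within about 1° of the index bar, the gripper is clear, and no other item was touched; robot time was about 11 s.

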